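Dress the sheared edge of a cover board with a flat file

ROBOT

A 6-joint arm with a two-finger parallel gripper is mounted at the origin on the work surface. World frame = base frame: x ahead of the robot, y to its left, z up, the work surface at z = 0. Lengths are in m, angles in degrees, forces in N, time in s.
With the tool pointing down it reaches from about 0.4 to 0.825 m from the base axis. Payload 7 kg.
Tool frame: the origin (TCP) lies at the very end of the fingers, on their centre line; the grasp point (between the pads) lies 19 mm behind it (ctrl.grip_depth is the distance from the TCP to the grasp point, in m); z points along the fingers, y is the line along which they close (so a half turn about z gives the same grasp; the last joint's range is limited). The gripper opens to 88 mm and grips with 3 to 60 N. Pads are 19 mm wide; open, the fingers measure 130 mm over their backs; the gripper's body (78 mm by 193 mm) begins 47 mm behind the grasp point.
Start: joints at [-54.884, 20.546, 0.682, 0, -70.136, -16.507], TCP at [0.215, -0.64, 0.227] pointing down, gripper open.
Joint ranges: [-176.03, 176.03], [-82.01, 121.73], [-58.28, 71.71], [-173.87, 95.51], [-174.79, -0.11], [-173.66, 173.66]. Speed limits (degrees/s): [136.94, 136.94, 172.46, 180, 180, 180].

INTERFACE

Orientations are given as [roll, pitch, yaw] about the fixed x, y, z axes, in that order (R = Rz(yaw) Ry(pitch) Rx(roll)).
In Python, from plant import get_obs, eyes, ctrl, spotter gives the robot as it stands.
- The arm moves only by the shell command python3 -m crank 'ROWS'. ROWS is JSON, one flat list of numbers, 7 for each row, row after row: the turn, a rotation vector about the tool's x, y, z in rad, then the shift along the tool's x, y, z in mm, then the opening, from 0 (shut) to 1 (fully open). A call has 1 to 5 rows; each row shifts and turns the commanded pose from where the row before left it, along the tool's axes as they then stand; what a row does not reach is not made up. A row lasts 1/8 s, in which the tool goes at most 62.5 mm and 10.7 degrees, less where a joint would pass 70% of its speed; a pose out of reach is approached as far as the arm can. A call is refused whole if a number of a shift passes 62.5 or a number of a turn 0.188, either way. A call with a gripper value outside its range is refused whole. The fingers move at their own pace and stop on an object; the grip force is fixed at half the most. Time passes only in rows, so rows that do not move let the fingers close. It gives the time, the measured TCP pose, the force, the opening and the grip force at its end, in the units of the state.
- get_obs(): the state, without advancing time (a new reading comes with each control period).
- eyes.snapshot(name): name is "side" or "top" or "wrist"; returns the picture (400x640x3 uint8, blue, green, red); there is no depth.
- eyes.camera_model(name): a dict with "fx", "fy", "cx", "cy" (pixels), "extrinsics" (4x4, takes a point from camera to world coordinates). Camera axes: x right, y down, z forward; pixel columns grow to the right and rows downward; lengths in m; the calibration is good to about 2 mm. A picture is of the moment at which its call begins: read the wrist's pose just before it. camera_model takes no time and is no camera call; for the wrist camera it gives the pose at the moment of the call.
- ctrl.close_job(): hands the job in; it is judged then, once.
Trained networks look in the newest picture that a camera, given by its name, has taken for a name from the list of things; names that differ only in an ending like _2 or _b are one class to them, and where a whole thing is asked for, a point or a joint stands for the part that bears it (a point fixed in the world has none). Each returns a list of dicts, best first, with "p" (0 to 1); they miss things now and then, are a little off and sometimes report something else, mostly with a low value. They report only what shows in the picture. A call takes as long as a camera call.
- spotter.outline_of(camera, target): "region" (400x640 bool, what is visible of it) and "rect" ([left, top, width, height] in pixels, round what is visible of it).
- spotter.place_of(camera, target): "location" ([column, row] in pixels: a listed point, or the origin of a listed thing).
The state is a dict: "clock": time; "joint_pos": joint angles; "qvel": joint speeds; "tau": joint torques, N m; "tool_pos": TCP position; "orientation": TCP orientation; "force": force on the tool from outside, world axes, zero at the start; "moment": the same for the moment, N m; "opening": finger opening in m; "gripper_force": force on a finger pad.
Only numpy, scipy, OpenCV 4.12 (cv2) and the standard library are available. Lean on these libraries where they do the work, as an engineer would, in place of code of your own. Each camera call takes 0.05 s, during which the arm holds its last target. There are 200 camera calls.

TASK

Dress the upper edge of the small grey board standing in the finishing press with the flat file: a full-length stroke from tip to heel on the edge's left third, then one on the middle third, then one on the right third (left and right as the robot sees them), each pushed away from the robot with the file held flat, square across the edge and lightly pressed, and lifted clear before it is drawn back. Then set the file down gently in the empty side of the tool tray, lying flat on its floor, and let go. Leave the round file and everything else on the bench where it is.

Things in the scene. Friction and masses are not known exactly. Their poses are not given: they have to be found in the camera images.
- flat_file: Flat file, 180 g: flat steel blade 160 long, 22 wide, 5 thick; straight wooden handle. Origin at the blade's heel, middle of its underside; x runs to the tip (blade x = 0 to 160), y across, z up. It lies nose down about 3 degrees (resting on handle front and tip), blade roughly away from the robot; the round file lies about 75 to its left or its right. Balance point x = 45.
- flat_file_grip (a point): Where to pinch the flat file from above, across the sides of its handle: x = -34, z = 2.5 in the file's frame, on the handle's centre line. The handle is flat-sided, 24 wide and 25 high, x = -114 to -20; its underside is 10 below the blade's. Grip firmly: pressing far out on the blade twists the file in the grip.
- flat_file_tip (a point): Tip of the flat file's blade, middle of the underside: x = 160 in the file's frame.
- flat_file_butt (a point): Rear end of the flat file's handle, on its underside: x = -114, z = -10 in the file's frame.
- round_file: The other file, not to be used: same handle, but a round blade 10 in diameter and 160 long. Axes and origin as for the flat file. To be left alone.
- press: Finishing press, fixed: two wooden cheeks, each 40 (x) by 240 (y) by 75 high, with a 4 gap between; two steel screws through them at y = -95 and +95, with handles on the far side out to x = 100, 38 above the bench. Origin on the bench under the middle of the gap; x across the cheeks, away from the robot, z up.
- board: The work: grey millboard 70 wide (y), 4 thick (x), held rigidly upright between the cheeks, standing 45 to 60 above them. Origin in the middle of its straight, level upper edge; x is square to the board, away from the robot (the direction of the strokes); y along the edge to the robot's left; z up. It does not give.
- board_left (a point): Middle of the left third of the board's upper edge (y = +23.3 in the board's frame).
- board_mid (a point): Middle of the board's upper edge.
- board_right (a point): Middle of the right third of the board's upper edge (y = -23.3).
- tray: Open wooden tool tray, fixed: 340 (x) by 180 (y) outside, 25 high, walls 6 thick. Origin under its centre on the bench, z up; inner floor 6 above the bench. A brush lies in its right half (y about -47); its left half (y = 0 to 84) is empty. Tray and files stand on opposite sides of the press, either way round.
- paste_brush: Paste brush lying in the tray, 187 long, up to 34 wide, 15 high. Origin near the front of its handle on its underside. Bystander.
- bone_folder: Flat bone folder, 152 by 22 by 4, lying beside the files. Bystander. Origin at the centre of its underside.
- try_square: Small try square, wooden stock 75 by 14 by 14 and steel blade 110 by 20 by 2, lying beside the files. Bystander. Origin near its middle.
- weight: Round brass weight with a knob, 54 in diameter, 58 high, standing on the bench beyond the press. Bystander. Origin at the centre of its underside.
- paste_jar: Jar with a lid, 64 in diameter, 105 high, standing beyond the press, to the left of where the blade passes. Bystander. Origin at the centre of its underside.
- board_pile: Pile of small cover boards, 70 by 105 by 20 high, on the bench in front of the press. Bystander. Origin at the centre of its underside.

How it is judged:
By the outcome, as a careful person would: the job done as asked, in the order asked, and still so for the second after the job is handed in, with the robot touching nothing.
It also fails if it takes over 61 s, if anything falls off the work surface, if the arm or the gripper's body presses on something with over 40 N, if the wrist force passes 120 N, or if a joint passes its speed limit or range.

## Working session

There is one attempt and no reset: what is moved stays moved. The work goes in short steps, Python scripts to look and compute and a shell command to move; the robot and the scene stay as the last step left them, time stands still between calls to the robot, and variables do not carry over. Pictures are saved under pics/ and viewed, at most 10 in all, crops included, and the job is handed in when it is done.

```bash
mkdir -p pics; ls
cat > h.py <<'E'
import numpy as np, cv2
from plant import get_obs, eyes, ctrl, spotter
def ray(cam,px,M=None):
    m=M or eyes.camera_model(cam); T=np.array(m["extrinsics"])
    d=T[:3,:3]@np.array([(px[0]-m["cx"])/m["fx"],(px[1]-m["cy"])/m["fy"],1]); return T[:3,3],d/np.linalg.norm(d)
def at_z(cam,px,z,M=None):
    o,d=ray(cam,px,M); return o+d*(z-o[2])/d[2]
def tri(rays):
    A=np.zeros((3,3));b=np.zeros(3)
    for o,d in rays:
        P=np.eye(3)-np.outer(d,d);A+=P;b+=P@o
    p=np.linalg.solve(A,b); return p,max(np.linalg.norm((np.eye(3)-np.outer(d,d))@(p-o)) for o,d in rays)
def proj(cam,p,M=None):
    m=M or eyes.camera_model(cam); T=np.array(m["extrinsics"]); q=T[:3,:3].T@(np.array(p)-T[:3,3])
    return [m["fx"]*q[0]/q[2]+m["cx"],m["fy"]*q[1]/q[2]+m["cy"]]
E
python3 - <<'E'
from h import *
np.set_printoptions(precision=4,suppress=True)
print(get_obs())
for c in("top","side"):
    im=eyes.snapshot(c);cv2.imwrite(f"pics/{c}1.png",im)
    m=eyes.camera_model(c);print(c,m["fx"],np.array(m["extrinsics"]).round(3).tolist())
R={}
for n in "flat_file flat_file_grip flat_file_tip flat_file_butt round_file press board board_left board_mid board_right tray paste_brush weight paste_jar board_pile".split():
    o=[]
    for c in("top","side"):
        r=spotter.place_of(c,n)
        if r: o.append((c,r[0]["location"],r[0]["p"]))
    s=" ".join(f"{c} {np.round(l,1)} p{p:.2f} z0:{at_z(c,l,0)[:2].round(3)}" for c,l,p in o)
    if len(o)==2:
        p,e=tri([ray(c,l) for c,l,_ in o]); s+=f" TRI {p.round(4)} e{e:.4f}"
    print(n,s)
E
```

```text
pics
{'clock': 0.0, 'joint_pos': array([-54.8845,  20.5894,   0.634 ,  -0.0201, -70.1366, -16.5058]), 'qvel': array([-0.0839, -0.0819,  0.02  ,  0.0632, -0.0917,  0.0081]), 'tau': array([  0.0001, -58.2722,  29.3058,   6.9974,   0.0069,  -0.0002]), 'tool_pos': array([ 0.2152, -0.6393,  0.2256]), 'orientation': array([ 179.9065,   -0.008 , -161.3971]), 'force': array([-0.4835,  0.2821, -0.2411]), 'moment': array([ 0.0019, -0.0443, -0.0239]), 'gripper_force': 0.0, 'opening': 0.08757523315342361}
top 488.4035889961503 [[-0.09, -0.976, 0.199, 0.28], [-0.996, 0.089, -0.015, 0.014], [-0.003, -0.2, -0.98, 1.538], [0.0, 0.0, 0.0, 1.0]]
side 373.36528116206813 [[-0.759, -0.448, 0.472, 0.096], [-0.651, 0.519, -0.554, 0.579], [0.003, -0.728, -0.685, 0.837], [0.0, 0.0, 0.0, 1.0]]
flat_file top [421.2 208.3] p0.63 z0:[ 0.529 -0.353] side [398.7 177.2] p0.82 z0:[ 0.536 -0.371] TRI [ 0.5255 -0.3484  0.0197] e0.0000
flat_file_grip top [425.2 216.3] p0.89 z0:[ 0.502 -0.362] side [405.9 182.4] p0.75 z0:[ 0.502 -0.363] TRI [ 0.5018 -0.3621  0.0007] e0.0001
flat_file_tip top [407.6 159.1] p0.88 z0:[ 0.6
[... 971 characters left out ...]
0.72  -0.124] TRI [ 0.6199 -0.0128  0.1332] e0.0009
tray top [193.5 230.6] p0.92 z0:[0.523 0.376] side [239.5 334.6] p0.68 z0:[0.512 0.376] TRI [ 0.521   0.3755 -0.0103] e0.0042
paste_brush top [201.6 217.4] p0.95 z0:[0.563 0.348] side [241.3 308. ] p0.96 z0:[0.562 0.327] TRI [0.5526 0.3382 0.0281] e0.0062
weight top [309.8 182.3] p0.75 z0:[ 0.646 -0.006] side [289.6 188.8] p0.64 z0:[ 0.783 -0.077] TRI [0.6406 0.0151 0.1363] e0.0325
paste_jar top [243.6 167.1] p0.91 z0:[0.716 0.204] side [242.4 246.1] p0.81 z0:[0.713 0.193] TRI [0.7092 0.2    0.0112] e0.0048
board_pile top [316.2 220.5] p0.77 z0:[ 0.52  -0.015] side [337.2 238.4] p0.95 z0:[ 0.523 -0.009] TRI [ 0.5232 -0.0138 -0.0051] e0.0029
```

View pics/top1.png

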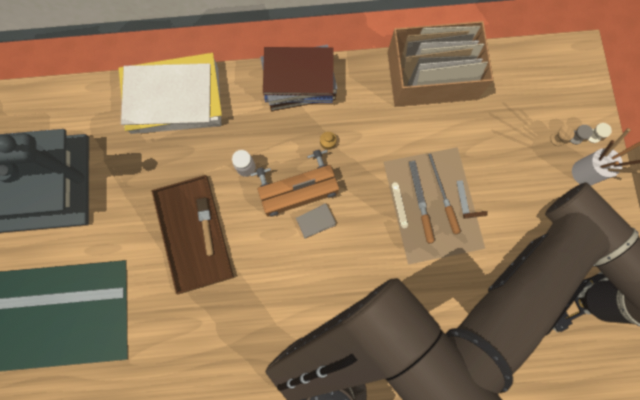

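View pics/side1.png

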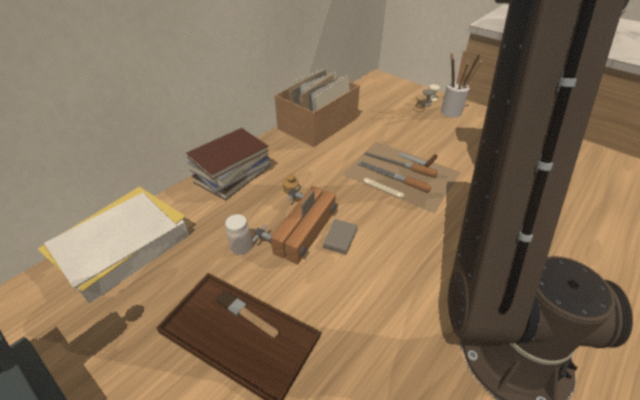

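The top view shows the flat file at about (421,208) with its handle at (428,232). The round file is to its right at (447,205) and the bone folder close on its left at (400,205). The press is at (299,190), the tray at (194,231), the weight at (329,140) and the jar at (243,163). The side view agrees. I'll move above the file for a closer look.

```bash
cat >> h.py <<'E'
from scipy.spatial.transform import Rotation as Ro
np.set_printoptions(precision=4,suppress=True)
def pose():
    s=get_obs(); return np.array(s["tool_pos"]),Ro.from_euler("xyz",s["orientation"],degrees=True)
def go(p,rpy):
    "turn (rotvec, tool) and shift (mm, tool axes at present) to a target"
    q,R=pose(); t=Ro.from_euler("xyz",rpy,degrees=True)
    print("turn",(R.inv()*t).as_rotvec().round(3),"shift mm",((R.inv().apply(np.array(p)-q))*1000).round(1))
E
python3 -m crank '[0,0,0,-52,30,-6,0.4, 0,0,0,-52,30,-6,0.4, 0,0,0,-52,30,-6,0.4, 0,0,0,-52,30,-6,0.4, 0,0,0,-52,30,-6,0.4]'
python3 -m crank '[0,0,0,-52,30,0,0.4, 0,0,0.185,0,0,0,0.4, 0,0,0,0,0,0,0.4]'
python3 - <<'E'
from h import *
print(pose()[0],get_obs()["orientation"])
m=eyes.camera_model("wrist");print(np.array(m["extrinsics"]).round(3),m["fx"])
im=eyes.snapshot("wrist");cv2.imwrite("pics/w1.png",im)
for n in "flat_file flat_file_grip flat_file_tip flat_file_butt round_file bone_folder".split():
    for r in spotter.place_of("wrist",n)[:2]: print(n,np.round(r["location"],1),round(r["p"],2),at_z("wrist",r["location"],0.01,m).round(4))
E
```

```text
clock: 2.22
tool_pos: [0.415, -0.413, 0.2571]
orientation: [-180.0, 0.0, -161.4]
force: [1.1, -0.6, -0.2]
opening: 0.0435
gripper_force: 0.0
clock: 2.6
tool_pos: [0.4541, -0.3689, 0.2566]
orientation: [-180.0, 0.0, -171.8]
force: [-0.6, -0.7, 0.3]
opening: 0.0352
gripper_force: 0.0
[ 0.4541 -0.3689  0.2566] [-179.9948    0.0045 -171.8423]
[[-0.142  0.95   0.279  0.379]
 [ 0.99   0.136  0.04  -0.38 ]
 [ 0.     0.282 -0.959  0.415]
 [ 0.     0.     0.     1.   ]] 358.73500635147514
flat_file [321.2 227.1] 0.97 [ 0.5271 -0.3566  0.01  ]
flat_file_grip [322.3 203.7] 0.96 [ 0.4979 -0.3595  0.01  ]
flat_file_tip [316.1 337.3] 0.64 [ 0.6815 -0.341   0.01  ]
flat_file_butt [330.2 128.7] 0.73 [ 0.4108 -0.3634  0.01  ]
round_file [253.4 236.9] 0.94 [ 0.5513 -0.436   0.01  ]
bone_folder [371.4 245.2] 0.98 [ 0.5416 -0.2926  0.01  ]
bone_folder [329.8 129. ] 0.6 [ 0.4111 -0.3638  0.01  ]
```

View pics/w1.png

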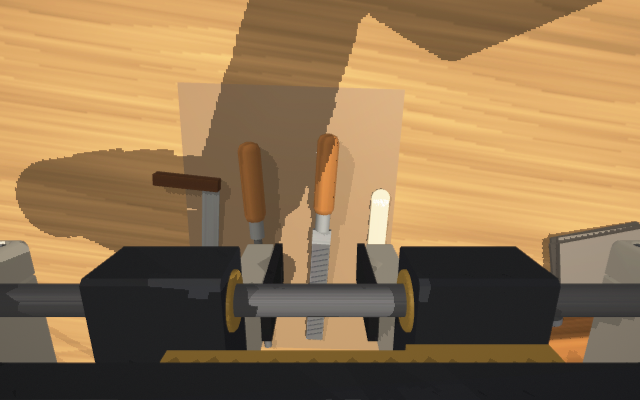

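Run:
```python
from h import *
m=eyes.camera_model("wrist")
for n in ("flat_file","bone_folder","round_file"):
    r=spotter.outline_of("wrist",n)[0]; v,u=np.nonzero(r["region"])
    for row in range(v.min()+6,v.max(),18):
        k=u[v==row]
        if len(k): print(n,row,k.min(),k.max(),at_z("wrist",[k.min(),row],.015,m)[:2].round(4),at_z("wrist",[k.max()+1,row],.015,m)[:2].round(4))
```

```text
flat_file 139 319 338 [ 0.4222 -0.3752] [ 0.4191 -0.3534]
flat_file 157 318 337 [ 0.4421 -0.3736] [ 0.439  -0.3514]
flat_file 175 315 336 [ 0.4629 -0.3741] [ 0.4594 -0.3493]
flat_file 193 315 334 [ 0.4839 -0.3712] [ 0.4807 -0.3484]
flat_file 211 316 330 [ 0.5053 -0.3671] [ 0.5028 -0.3497]
flat_file 229 313 329 [ 0.528  -0.3675] [ 0.5252 -0.3475]
flat_file 247 312 329 [ 0.5511 -0.3656] [ 0.5481 -0.3441]
flat_file 265 311 328 [ 0.5749 -0.3636] [ 0.5718 -0.3418]
flat_file 283 312 323 [ 0.5991 -0.3591] [ 0.597  -0.3443]
flat_file 319 308 323 [ 0.6509 -0.3573] [ 0.648  -0.3369]
flat_file 337 306 322 [ 0.6781 -0.3563] [ 0.675  -0.3343]
bone_folder 195 372 389 [ 0.4771 -0.3057] [ 0.4742 -0.2851]
bone_folder 213 370 387 [ 0.4989 -0.3041] [ 0.4959 -0.2832]
bone_folder 231 368 386 [ 0.5214 -0.3024] [ 0.5182 -0.28  ]
round_file 148 239 259 [ 0.4444 -0.462 ] [ 0.4412 -0.4388]
round_file 166 239 261 [ 0.4647 -0.4604] [ 0.461  -0.4347]
round_file 184 241 262 [ 0.4852 -0.4565] [ 0.4816 -0.4316]
round_file 202 242 265 [ 0.5064 -0.4537] [ 0.5025 -0.4261]
round_file 220 247 262 [ 0.5277 -0.4461] [ 0.525  -0.4274]
round_file 238 251 263 [ 0.5497 -0.4394] [ 0.5476 -0.424 ]
round_file 346 266 270 [ 0.6992 -0.4067] [ 0.6983 -0.4001]
```

The wrist view shows the flat file's handle from (328,135) to (322,214) and its blade running down to (315,338). The round file is at (253,190) and the bone folder at (379,215), both clear of half-open fingers. I'll go down to a second view to get the height.

```bash
cp h.py h_bak.py
python3 - <<'E'
from h import *
import json,pickle
r={}
m=eyes.camera_model("wrist")
for n in ("flat_file","flat_file_grip","flat_file_butt","flat_file_tip"):
    r[n]=ray("wrist",spotter.place_of("wrist",n)[0]["location"],m)
pickle.dump(r,open("r.pkl","wb"))
E
python3 -m crank '[0,0,0.068,-41,4,30,0.5, 0,0,0,0,0,55,0.5, 0,0,0,0,0,50,0.5, 0,0,0,0,0,0,0.5]'
python3 - <<'E'
from h import *
import pickle
old=pickle.load(open("r.pkl","rb"))
m=eyes.camera_model("wrist");im=eyes.snapshot("wrist");cv2.imwrite("pics/w2.png",im)
for n in old:
    q=spotter.place_of("wrist",n)
    if q:
        l=q[0]["location"];print(n,np.round(l),round(q[0]["p"],2),tri([old[n],ray("wrist",l,m)]),at_z("wrist",l,.013,m))
r=spotter.outline_of("wrist","flat_file")[0]; v,u=np.nonzero(r["region"])
for row in range(v.min()+6,v.max(),24):
    k=u[v==row]
    if len(k): print(row,k.min(),k.max(),(at_z("wrist",[(k.min()+k.max()+1)/2,row],.02,m))[:2].round(4))
go((.494,-.359,.003),(180,0,-175.7))
E
```

```text
clock: 3.8
tool_pos: [0.4911, -0.3587, 0.1179]
orientation: [179.8, -0.4, -175.9]
force: [1.0, 0.2, -0.2]
opening: 0.0441
gripper_force: 0.0
flat_file [318. 242.] 0.8 (array([ 0.5325, -0.3569, -0.0074]), np.float64(0.00017308844496931837)) [ 0.5242 -0.3576  0.013 ]
flat_file_grip [320. 210.] 0.7 (array([ 0.5099, -0.3577, -0.0288]), np.float64(0.00162465581240789)) [ 0.4984 -0.3579  0.013 ]
flat_file_butt [320.  93.] 0.66 (array([ 0.4118, -0.3637, -0.0116]), np.float64(0.00041131901126864975)) [ 0.4124 -0.3641  0.013 ]
104 305 332 [ 0.4195 -0.3642]
128 302 335 [ 0.4358 -0.363 ]
152 303 335 [ 0.4526 -0.3614]
176 303 335 [ 0.47   -0.3602]
200 305 335 [ 0.4881 -0.3581]
224 309 331 [ 0.5069 -0.3567]
248 307 333 [ 0.5265 -0.3553]
272 307 333 [ 0.5468 -0.3538]
320 308 332 [ 0.5901 -0.3507]
344 309 332 [ 0.6131 -0.3486]
turn [-0.002  0.003 -0.003] shift mm [  1.2   1.7 121. ]
```

View pics/w2.png

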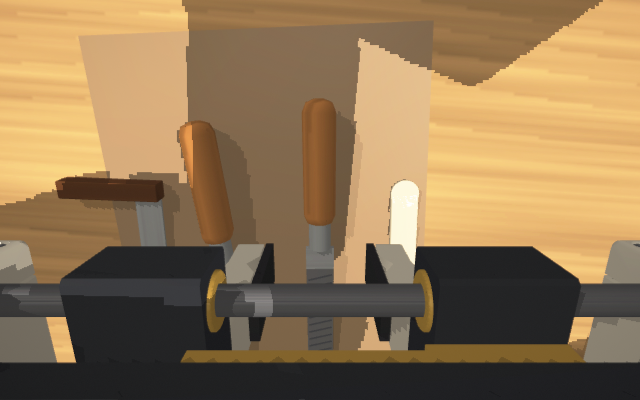

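The file's handle runs straight between the open fingers, from (319,100) to (319,224), and both neighbours are clear. Its height is consistent with it lying on the bench. I'll descend.

```bash
python3 -m crank '[0,0,-0.008,0,1,40,0.5, 0,0,0,0,0,40,0.5, 0,0,0,0,0,20,0.5, 0,0,0,0,0,10,0.5, 0,0,0,0,0,0,0.5]'
```

```text
clock: 4.72
tool_pos: [0.494, -0.3591, 0.0121]
orientation: [-180.0, 0.0, -175.4]
force: [-0.1, 0.1, 0.5]
opening: 0.0437
gripper_force: 0.0
```

```bash
python3 -m crank '[0,0,0,2,1,6,0.5, 0,0,0,0,0,3,0.5, 0,0,0,0,0,0,0, 0,0,0,0,0,0,0,0,0,0,0,0,0,0]'; python3 -m crank '[0,0,0,0,0,0,0, 0,0,0,0,0,0,0]'
```

```text
clock: 5.35
tool_pos: [0.4917, -0.3581, 0.0028]
orientation: [-180.0, 0.0, -175.4]
force: [-0.1, 0.7, 1.7]
opening: 0.0239
gripper_force: 30.0
clock: 5.6
tool_pos: [0.4917, -0.3581, 0.0028]
orientation: [-180.0, 0.0, -175.4]
force: [-0.1, -0.5, 2.3]
opening: 0.0239
gripper_force: 30.0
```

```bash
python3 -m crank '[0,0,0,0,0,-20,0, 0,0,0,0,0,-50,0, 0,-0.056,0,0,0,-60,0, 0,0,0,4,0,-60,0, 0,0,0,8,52,-10,0]'; python3 -m crank '[0,0,0,8,52,0,0, 0,0,0,8,52,0,0, 0,0,0,8,52,0,0, 0,0,0,8,52,0,0, 0,0,0,8,45,0,0]'; python3 -m crank '[0,0,0,0,0,0,0, 0,0,0,0,0,0,0]'
cat > look.py <<'E'
from h import *
import sys,pickle
k=sys.argv[1]
m=eyes.camera_model("wrist");im=eyes.snapshot("wrist");cv2.imwrite(f"pics/{k}.png",im)
r={}
for n in ("board","board_left","board_mid","board_right","flat_file","flat_file_tip"):
    q=spotter.place_of("wrist",n)
    if q:
        l=q[0]["location"];r[n]=ray("wrist",l,m);print(n,np.round(l),round(q[0]["p"],2),at_z("wrist",l,.127,m))
q=spotter.outline_of("wrist","board")
if q: print(q[0]["rect"],q[0]["p"])
pickle.dump(r,open(k+".pkl","wb"))
E
python3 look.py b1
```

```text
clock: 6.22
tool_pos: [0.4735, -0.3097, 0.2061]
orientation: [-179.8, 3.6, -175.6]
force: [1.1, 1.8, -2.7]
opening: 0.0238
gripper_force: 30.0
clock: 6.85
tool_pos: [0.4104, -0.057, 0.1993]
orientation: [180.0, 3.2, -175.4]
force: [0.9, 0.2, -1.4]
opening: 0.0236
gripper_force: 30.0
clock: 7.1
tool_pos: [0.4114, -0.0583, 0.1995]
orientation: [180.0, 3.2, -175.4]
force: [0.1, 0.2, -1.9]
opening: 0.0242
gripper_force: 30.0
board_mid [318. 335.] 0.25 [ 0.5159 -0.0515  0.127 ]
flat_file [318. 332.] 0.85 [ 0.5131 -0.0517  0.127 ]
[346.3, 223.6, 55.4, 25.2] 0.19
```

View pics/b1.png

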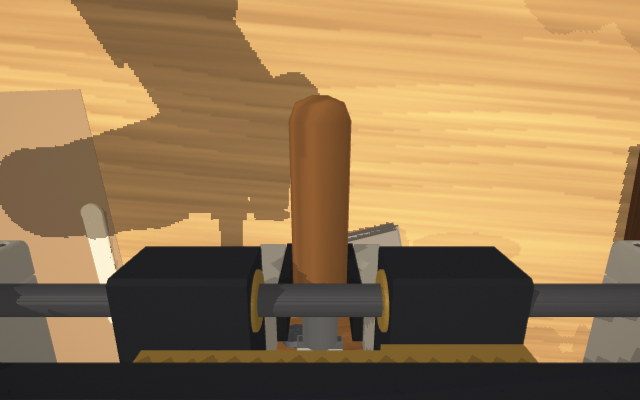

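The gripper hides the ground ahead, so the wrist view can't show the board. The first top and side pictures do show it, so I'll enlarge those.

Run:
```python
from h import *
a=cv2.imread("pics/top1.png")[130:230,235:365];b=cv2.imread("pics/side1.png")[170:270,215:345]
f=lambda x:cv2.resize(x,None,fx=6,fy=6,interpolation=cv2.INTER_CUBIC)
A=f(a)[120:420,60:720];B=f(b)[30:330,200:780]
c=np.zeros((600,660,3),np.uint8);c[:300,:660]=A;c[300:,:580]=B;cv2.imwrite("pics/crop.png",c)
```

```text
(no output)
```

View pics/crop.png

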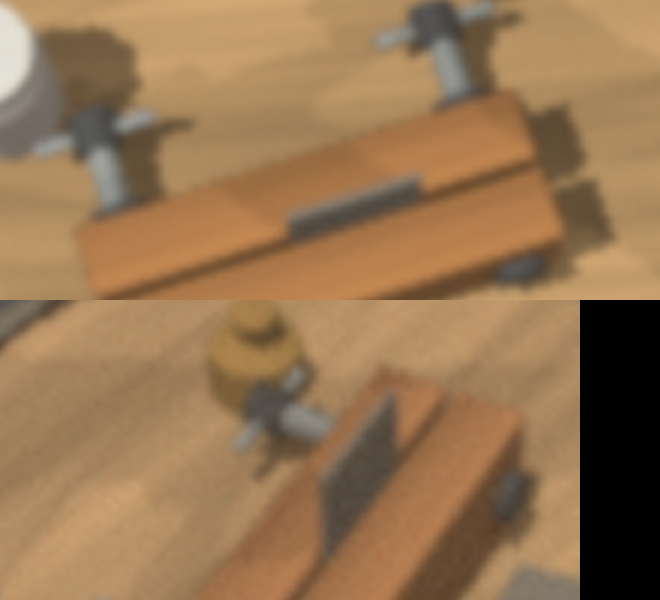

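In the crop's top view, the board's upper edge runs from (290,215) to (421,179). In the side view it runs from (323,481) to (392,395). The weight is beyond the right screw and the jar is at the far left. I'll triangulate the edge ends.

Run:
```python
from h import *
T=lambda x,y:[235+(60+x+.5)/6-.5,130+(120+y+.5)/6-.5]
S=lambda x,y:[215+(200+x+.5)/6-.5,170+(30+y-300+.5)/6-.5]
L,e1=tri([ray("top",T(290,215)),ray("side",S(323,481))])
R,e2=tri([ray("top",T(421,179)),ray("side",S(392,395))])
print(L,e1,R,e2,np.linalg.norm(L-R),np.degrees(np.arctan2(-(L-R)[0],(L-R)[1])),(L+R)/2)
for z in(.12,.125,.13,.135):
    l,r=[at_z("top",T(*q),z) for q in((290,215),(421,179))];ls,rs=[at_z("side",S(*q),z) for q in((323,481),(392,395))]
    d=l-r;print(z,"top",l[:2],r[:2],np.linalg.norm(d),np.degrees(np.arctan2(-d[0],d[1])),"side",ls[:2],rs[:2],np.linalg.norm(ls-rs),np.degrees(np.arctan2(-(ls-rs)[0],(ls-rs)[1])))
# press ridge directions, cheek top far edge z=.075
p,q=[at_z("top",T(*k),.075) for k in((78,232),(515,92))];d=p-q;print("cheek",p,q,np.linalg.norm(d),np.degrees(np.arctan2(-d[0],d[1])))
p,q=[at_z("top",T(*k),.075) for k in((110,295),(535,160))];d=p-q;print("gap",p,q,np.degrees(np.arctan2(-d[0],d[1])))
```

```text
[0.6111 0.0461 0.1235] 0.0008725942659723764 [ 0.6246 -0.0195  0.1236] 0.0005059468263489596 0.0669635919720687 11.667675475856749 [0.6178 0.0133 0.1235]
0.12 top [0.6126 0.0466] [ 0.625  -0.0199] 0.06761008652113318 10.569814218702525 side [0.6127 0.0432] [ 0.6278 -0.0224] 0.06724776963066091 12.962831000300488
0.125 top [0.6115 0.0465] [ 0.6238 -0.0197] 0.06737169608823039 10.56981421870261 side [0.6091 0.0469] [ 0.6241 -0.0182] 0.06677910345976179 12.96283100030051
0.13 top [0.6103 0.0464] [ 0.6226 -0.0196] 0.06713330565532756 10.569814218702508 side [0.6055 0.0506] [ 0.6204 -0.014 ] 0.06631043728886274 12.962831000300415
0.135 top [0.6091 0.0463] [ 0.6214 -0.0195] 0.06689491522242474 10.569814218702499 side [0.6019 0.0544] [ 0.6167 -0.0098] 0.06584177111796362 12.962831000300532
cheek [0.6242 0.1564 0.075 ] [ 0.6776 -0.0735  0.075 ] 0.23610978899403767 13.089105737347703
gap [0.5898 0.1424 0.075 ] [ 0.6407 -0.0802  0.075 ] 12.86036207051552
```

```bash
cat > geo.py <<'E'
from h import *
Y=12.8; M=np.array([.6185,.0133]); d=np.array([np.cos(np.radians(Y)),np.sin(np.radians(Y))]); l=np.array([-d[1],d[0]])
def tcp(off,fx,z): return np.r_[M+l*off-d*(fx+.034),z]   # edge at file x=fx
def where():
    p,R=pose(); v=M-p[:2]; s=get_obs()
    print("file x",1e3*v@d-34,"lat",-1e3*v@l,"z",p[2]*1e3,"rpy",s["orientation"],"F",s["force"],"Mo",s["moment"])
E
python3 - <<'E'
from geo import *
where(); t=tcp(.0233,.154,.14);print(t); go(t,(180,3.2,-180+Y))
R=Ro.from_euler("xyz",(180,3.2,-180+Y),degrees=True);print("fwd10",R.inv().apply(np.r_[d,0])*10,"down10",R.inv().apply([0,0,-10]),"left10",R.inv().apply(np.r_[l,0])*10)
E
```

```text
file x 183.8876588759013 lat -24.68822260219733 z 199.35489248821386 rpy [-179.9937    3.1765 -175.5086] F [-0.4022  0.411  -1.178 ] Mo [-0.0218  0.367  -0.012 ]
[ 0.43   -0.0056  0.14  ]
turn [-0.008 -0.    -0.145] shift mm [-19.3  51.8  60.5]
fwd10 [-9.9844 -0.      0.5582] down10 [ 0.5582 -0.      9.9844] left10 [-0. 10.  0.]
```

```bash
python3 -m crank '[0,0,0,-10,26,0,0, 0,0,0,-9,26,20,0, -0.008,0,-0.145,0,0,20,0, 0,0,0,0,0,20,0, 0,0,0,0,0,0,0]'
python3 - <<'E'
from geo import *
import cv2
where()
for c in("side","top"): cv2.imwrite(f"pics/{c}3.png",eyes.snapshot(c))
for n in("flat_file","flat_file_tip","flat_file_butt","flat_file_grip","board_mid"):
    o=[spotter.place_of(c,n) for c in("top","side")]
    print(n,[ (q[0]["location"],q[0]["p"]) if q else None for q in o], tri([ray(c,q[0]["location"]) for c,q in zip(("top","side"),o)]) if all(o) else "")
a=cv2.imread("pics/side3.png")[130:330,230:430]
cv2.imwrite("pics/side3c.png",cv2.resize(a,None,fx=3,fy=3,interpolation=cv2.INTER_CUBIC))
E
```

```text
clock: 8.12
tool_pos: [0.4287, -0.0053, 0.1395]
orientation: [-180.0, 3.0, -167.2]
force: [-0.5, -0.1, -1.2]
opening: 0.0237
gripper_force: 30.0
file x 155.1985286564128 lat 23.930993925799104 z 139.51260607782487 rpy [-179.9583    3.0175 -167.1506] F [-0.4529 -0.0995 -1.1735] Mo [-0.1066  0.2917 -0.0299]
flat_file [None, None] 
flat_file_tip [([292.5, 175.9], 0.67), ([300.5, 196.2], 0.65)] (array([0.6289, 0.0408, 0.1436]), np.float64(0.007861826590321643))
flat_file_butt [([324.5, 273.8], 0.71), ([397.7, 233.4], 0.82)] (array([ 0.3455, -0.0211,  0.1419]), np.float64(0.001820398531004447))
flat_file_grip [([330.3, 142.3], 0.43), ([361.1, 217.0], 0.83)] (array([ 0.6416, -0.1088,  0.0237]), np.float64(0.12258603096972229))
board_mid [([302.1, 181.5], 0.43), ([308.8, 200.0], 0.56)] (array([0.6181, 0.0156, 0.117 ]), np.float64(0.005338746064194512))
```

View pics/side3c.png

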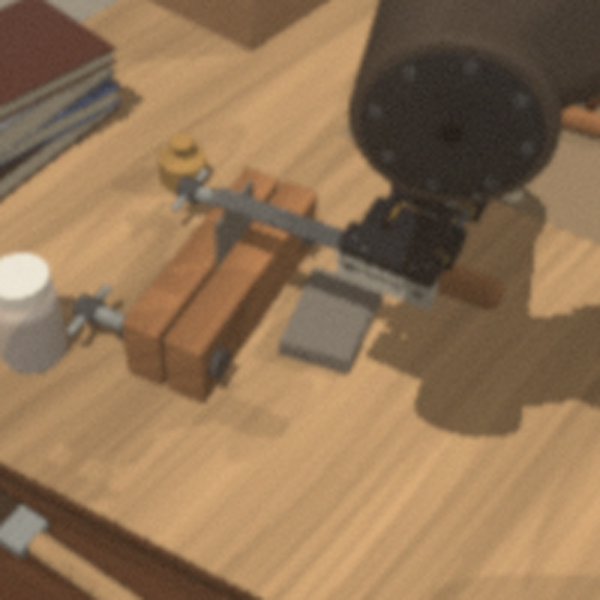

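The file points over the board's left third. Its blade runs from (340,238) to the tip at about (200,190) in the crop, with the weight and jar clear. I'll check the tilt by projection while descending.

```bash
python3 - <<'E'
from geo import *
p,R=pose()
for a in(-3,-1.5,0,1.5,3):
    f=lambda x,y,z:np.r_[p[:2]+d*(x+.034)+l*y,p[2]+.008+z+(x+.034)*np.tan(np.radians(a))]
    print(a,[ (3*(np.array(proj("side",f(*q)))-[230,130])).round(0) for q in((.160,.011,.005),(.160,-.011,.005),(.160,.011,0),(0.06,.011,.005),(.06,-.011,.005),(-.114,0,.002))])
E
python3 -m crank '[0,0,0,0.6,0,9,0, 0,0,0,0.3,0,5,0, 0,0,0,0,0,3,0, 0,0,0,0,0,0,0, 0,0,0,0,0,0,0]'
```

```text
-3 [array([207., 207.]), array([219., 193.]), array([207., 211.]), array([306., 239.]), array([317., 224.]), array([502., 296.])]
-1.5 [array([207., 203.]), array([219., 188.]), array([207., 207.]), array([306., 237.]), array([317., 222.]), array([502., 297.])]
0 [array([207., 199.]), array([219., 184.]), array([207., 203.]), array([306., 235.]), array([317., 220.]), array([501., 299.])]
1.5 [array([207., 195.]), array([219., 180.]), array([207., 199.]), array([306., 233.]), array([318., 218.]), array([501., 301.])]
3 [array([206., 190.]), array([219., 176.]), array([207., 195.]), array([307., 231.]), array([318., 216.]), array([500., 302.])]
clock: 9.35
tool_pos: [0.4298, -0.0046, 0.1238]
orientation: [-180.0, 3.2, -167.1]
force: [0.4, -0.6, -1.2]
opening: 0.0239
gripper_force: 30.0
```

```bash
for i in 1; do python3 -m crank '[0,0,0,0.2,0,3,0, 0,0,0,0,0,0,0]'; python3 -c "from geo import *;where()"; python3 -m crank '[0,0,0,0,0,1.5,0, 0,0,0,0,0,0,0]'|sed -n 4p; python3 -c "from geo import *;where()"; python3 -m crank '[0,0,0,0,0,1,0, 0,0,0,0,0,0,0]'|sed -n 4p; python3 -c "from geo import *;where()"; done
```

```text
clock: 9.6
tool_pos: [0.4295, -0.0047, 0.1205]
orientation: [-180.0, 3.2, -167.1]
force: [0.4, 0.2, -1.5]
opening: 0.0239
gripper_force: 30.0
file x 154.30144913764073 lat 24.280324116883037 z 120.48359139557773 rpy [-179.9925    3.1895 -167.1105] F [ 0.3928  0.2352 -1.4698] Mo [-0.096   0.3022 -0.0223]
force: [0.4, -0.4, -1.1]
file x 154.11001810607445 lat 24.29221112597886 z 119.0876483273317 rpy [-179.9922    3.1996 -167.1102] F [ 0.4004 -0.4122 -1.0944] Mo [-0.0386  0.2951  0.0513]
force: [-0.5, 1.2, -1.8]
file x 154.03841731110057 lat 24.309934123847516 z 118.1093861184311 rpy [-179.9927    3.2011 -167.1083] F [-0.4976  1.2128 -1.8369] Mo [-0.0693  0.3208 -0.023 ]
```

```bash
for i in 1 2 3; do :; done; python3 -m crank '[0,0,0,0,0,1,0, 0,0,0,0,0,0,0]'|sed -n 4p; python3 -c "from geo import *;where()"; python3 -m crank '[0,0,0,0,0,1,0, 0,0,0,0,0,0,0]'|sed -n 4p; python3 -c "from geo import *;where()"
```

```text
force: [0.1, -0.6, -1.4]
file x 153.98359140252956 lat 24.293249613113634 z 117.0912527887592 rpy [-179.9901    3.1994 -167.1067] F [ 0.1088 -0.5947 -1.4345] Mo [-0.0421  0.3466  0.0353]
force: [-0.5, -0.3, -1.6]
file x 153.82421113300185 lat 24.311792696660447 z 116.1584674158059 rpy [-179.9926    3.2128 -167.1036] F [-0.4961 -0.3076 -1.5888] Mo [-0.0815  0.2706  0.037 ]
```

```bash
python3 -m crank '[0,0,0,0,0,0.8,0, 0,0,0,0,0,0,0]'|sed -n 4p; python3 -c "from geo import *;where()"; python3 -m crank '[0,0,0,0,0,0.8,0, 0,0,0,0,0,0,0]'|sed -n 4p; python3 -c "from geo import *;where()"
```

```text
force: [-0.7, 0.2, -0.4]
file x 153.79355985086272 lat 24.294132569875575 z 115.42261119992577 rpy [-179.993     3.2161 -167.1063] F [-0.658   0.1802 -0.4033] Mo [-0.072   0.3224  0.0154]
force: [-1.5, 0.4, 0.9]
file x 153.73925056575519 lat 24.28165663202353 z 114.6504541594077 rpy [-179.9921    3.2181 -167.1085] F [-1.4963  0.4016  0.9355] Mo [-0.0442  0.4336  0.0391]
```

Contact came at TCP z 115.7 mm, as predicted, and the press is about 2 N. I'll start the left stroke and check every 5 rows.

```bash
python3 -m crank '[0,0,0,-10,0,0.55,0, 0,0,0,-10,0,0.55,0, 0,0,0,-10,0,0.55,0, 0,0,0,-10,0,0.55,0]'|sed -n 4p; python3 -c "from geo import *;where()"
```

```text
force: [-2.4, -1.8, 1.1]
file x 112.96778246400231 lat 24.31717619722537 z 114.54544827773948 rpy [-179.9868    3.192  -167.1136] F [-2.4228 -1.8078  1.0881] Mo [-0.1434  0.7242  0.0316]
```

```bash
python3 -m crank '[0,0,0,-10,0,0.55,0, 0,0,0,-10,0,0.55,0, 0,0,0,-10,0,0.55,0, 0,0,0,-10,0,0.55,0]'|sed -n 4p; python3 -c "from geo import *;where()"
```

```text
force: [-4.1, -0.9, 3.7]
file x 73.08842978141165 lat 24.404339990017103 z 114.69235110640123 rpy [-179.9896    3.1978 -167.1065] F [-4.0834 -0.9322  3.7229] Mo [-0.1996  1.0402  0.0304]
```

```bash
python3 -m crank '[0,0,0,-10,0,0.35,0, 0,0,0,-10,0,0.45,0, 0,0,0,-10,0,0.5,0, 0,0,0,-10,0,0.5,0]'|sed -n 4p; python3 -c "from geo import *;where()"
```

```text
force: [-6.0, -0.8, 7.8]
file x 33.23446645883563 lat 24.400393615910094 z 115.17285668603398 rpy [-179.9836    3.18   -167.1069] F [-5.9833 -0.8375  7.8378] Mo [-0.368   1.692  -0.0044]
```

```bash
python3 -m crank '[0,0,0,-9,0,0.1,0, 0,0,0,-10,0,0.2,0, 0,0,0,-10,0,0.4,0]'|sed -n 4p; python3 -c "from geo import *;where()"
```

```text
force: [-1.3, 0.2, 1.1]
file x 3.844831444794522 lat 24.614150784631533 z 115.82807410616303 rpy [-179.9971    3.209  -167.106 ] F [-1.3143  0.234   1.1482] Mo [-0.1847  0.8675  0.042 ]
```

Left stroke done. I'll lift clear, draw back and move over to the middle.

```bash
python3 -m crank '[0,0,0,-0.6,0,-10,0, 0,0,0,-0.6,0,-10,0, 0,0,0,50,-8,-2.8,0, 0,0,0,50,-8,-2.8,0, 0,0,0,50,-8,-2.8,0]'|sed -n 4p; python3 -m crank '[0,0,0,0,0,0,0,0,0,0,0.5,0,8,0, 0,0,0,0.4,0,8,0, 0,0,0,0,0,0,0, 0,0,0,0,0,0,0]'|sed -n 4p; python3 -c "from geo import *;where()"
```

```text
force: [-0.5, -0.1, -0.9]
force: [0.2, -0.7, -1.7]
file x 154.4972419506444 lat 0.33558071858287275 z 119.6710435537173 rpy [-179.9753    3.1475 -167.0956] F [ 0.2164 -0.7393 -1.6998] Mo [-0.0822  0.3774 -0.0127]
```

Now lower to contact in small steps, as before.

```bash
python3 -m crank '[0,0,0,0,0,3.2,0, 0,0,0,0,0,0,0]'|sed -n 4p; python3 -c "from geo import *;where()";  python3 -m crank '[0,0,0,0,0,1,0, 0,0,0,0,0,0,0]'|sed -n 4p; python3 -c "from geo import *;where()"; python3 -m crank '[0,0,0,0,0,0.6,0, 0,0,0,0,0,0,0]'|sed -n 4p; python3 -c "from geo import *;where()"
```

```text
force: [0.4, 0.7, -2.1]
file x 154.68939125716827 lat 0.30236317916511124 z 116.57767180608974 rpy [-179.9907    3.1782 -167.1093] F [ 0.4229  0.7413 -2.0923] Mo [-0.0834  0.3117 -0.0307]
force: [-0.0, -0.2, -0.7]
file x 154.51025720772478 lat 0.313847550950713 z 115.85238197353789 rpy [-179.995     3.2137 -167.1094] F [-0.0389 -0.2044 -0.6687] Mo [-0.0837  0.3955 -0.0212]
force: [-0.2, -0.4, -1.4]
file x 154.4391240147313 lat 0.2977323343018797 z 115.29510924670252 rpy [-179.9923    3.2181 -167.1063] F [-0.2313 -0.3525 -1.4188] Mo [-0.1188  0.384   0.0074]
```

```bash
python3 -m crank '[0,0,0,0,0,0.8,0, 0,0,0,0,0,0,0]'|sed -n 4p; python3 -c "from geo import *;where()";  python3 -m crank '[0,0,0,-10,0,0.55,0, 0,0,0,-10,0,0.55,0, 0,0,0,-10,0,0.55,0, 0,0,0,-10,0,0.5,0]'|sed -n 4p; python3 -c "from geo import *;where()"
```

```text
force: [-1.2, 0.0, 1.1]
file x 154.38812258492337 lat 0.2983807568124855 z 114.52168818879954 rpy [-179.9921    3.2202 -167.1036] F [-1.2073  0.0424  1.0945] Mo [-0.0351  0.359  -0.026 ]
force: [-2.2, -1.6, 2.2]
file x 113.58289914983013 lat 0.32713127481855764 z 114.45760422245799 rpy [-179.9863    3.1922 -167.1065] F [-2.2204 -1.6189  2.1592] Mo [-0.138   0.639   0.0377]
```

```bash
python3 -m crank '[0,0,0,-10,0,0.45,0, 0,0,0,-10,0,0.4,0, 0,0,0,-10,0,0.4,0, 0,0,0,-10,0,0.4,0]'|sed -n 4p; python3 -c "from geo import *;where()";python3 -m crank '[0,0,0,-10,0,0.35,0, 0,0,0,-10,0,0.4,0, 0,0,0,-10,0,0.4,0]'|sed -n 4p; python3 -c "from geo import *;where()"
```

```text
force: [-2.6, -0.6, 1.5]
file x 73.71854585345136 lat 0.44668446585697175 z 115.133346021748 rpy [-179.9929    3.2052 -167.1058] F [-2.5621 -0.6484  1.4722] Mo [-0.1744  0.7906  0.0514]
force: [-1.1, 0.4, 1.0]
file x 43.71006997078027 lat 0.4946818540639751 z 115.57019244865229 rpy [-179.9932    3.199  -167.1056] F [-1.0935  0.3861  0.9769] Mo [-0.1804  0.6678  0.0139]
```

```bash
python3 -m crank '[0,0,0,-10,0,0.5,0, 0,0,0,-10,0,0.5,0]'|sed -n 4p; python3 -c "from geo import *;where()";python3 -m crank '[0,0,0,-10,0,0.5,0, 0,0,0,-10,0,0.55,0]'|sed -n 4p; python3 -c "from geo import *;where()"
```

```text
force: [-0.8, -0.2, 1.9]
file x 23.707108709097355 lat 0.4932695556368736 z 115.71820393781788 rpy [-179.9908    3.1977 -167.1062] F [-0.8438 -0.2449  1.9026] Mo [-0.2361  0.8098 -0.0074]
force: [-1.3, 0.1, 2.0]
file x 3.703894452894005 lat 0.5067751848747774 z 115.81912286406417 rpy [-179.9897    3.1964 -167.1087] F [-1.3415  0.0971  2.0088] Mo [-0.2082  0.9267 -0.061 ]
```

Middle stroke done at about 3 N. Next is the right third.

```bash
python3 -m crank '[0,0,0,-0.6,0,-10,0, 0,0,0,-0.6,0,-10,0, 0,0,0,50,-8,-2.8,0, 0,0,0,50,-8,-2.8,0, 0,0,0,50.5,-8,-2.8,0]'|sed -n 4p; python3 -m crank '[0,0,0,0,0,0,0,0,0,0,0.5,0,8,0, 0,0,0,0.4,0,8,0, 0,0,0,0,0,2.5,0, 0,0,0,0,0,0,0]'|sed -n 4p; python3 -c "from geo import *;where()";python3 -m crank '[0,0,0,0,0,1,0, 0,0,0,0,0,0,0]'|sed -n 4p; python3 -c "from geo import *;where()"
```

```text
force: [0.8, -0.4, -1.5]
force: [0.1, 0.7, -1.7]
file x 154.72328814758143 lat -23.65812958058768 z 116.67244761817085 rpy [-179.9803    3.1156 -167.0985] F [ 0.0719  0.7498 -1.7026] Mo [-0.0797  0.3577 -0.0334]
force: [-0.2, 1.0, -1.0]
file x 154.61060111296163 lat -23.697052964921554 z 116.28968260066121 rpy [-179.9905    3.2028 -167.1057] F [-0.1617  0.9962 -1.0443] Mo [-0.0993  0.3612  0.0093]
```

```bash
python3 -m crank '[0,0,0,0,0,0.8,0, 0,0,0,0,0,0,0]'|sed -n 4p; python3 -c "from geo import *;where()"
```

```text
force: [0.1, -0.5, -0.5]
file x 154.62855095630493 lat -23.682177763866203 z 115.59888433724316 rpy [-179.9939    3.2201 -167.1061] F [ 0.0671 -0.462  -0.5035] Mo [-0.0816  0.357  -0.0067]
```

```bash
python3 -m crank '[0,0,0,0,0,0.9,0, 0,0,0,0,0,0,0]'|sed -n 4p; python3 -c "from geo import *;where()";  python3 -m crank '[0,0,0,-10,0,0.55,0, 0,0,0,-10,0,0.55,0, 0,0,0,-10,0,0.55,0, 0,0,0,-10,0,0.5,0]'|sed -n 4p; python3 -c "from geo import *;where()"
```

```text
force: [-0.2, 0.1, -0.4]
file x 154.53936782254536 lat -23.710235749980598 z 114.7213645498118 rpy [-179.993     3.2241 -167.1065] F [-0.2357  0.0687 -0.4215] Mo [-0.0333  0.3539 -0.0512]
force: [-1.8, -0.9, 2.1]
file x 113.74893967761409 lat -23.66844898421111 z 114.66363632795847 rpy [-179.9887    3.1959 -167.108 ] F [-1.7588 -0.8927  2.1403] Mo [-0.1141  0.6086  0.0112]
```

```bash
python3 -m crank '[0,0,0,-10,0,0.45,0, 0,0,0,-10,0,0.45,0, 0,0,0,-10,0,0.4,0, 0,0,0,-10,0,0.4,0]'|sed -n 4p; python3 -c "from geo import *;where()";python3 -m crank '[0,0,0,-10,0,0.4,0, 0,0,0,-10,0,0.45,0, 0,0,0,-10,0,0.45,0]'|sed -n 4p; python3 -c "from geo import *;where()"
```

```text
force: [-1.5, 0.0, 1.4]
file x 73.9044682515623 lat -23.573980626101616 z 115.26052688315498 rpy [-179.9921    3.2027 -167.1072] F [-1.5036  0.0445  1.4496] Mo [-0.1417  0.6706 -0.0116]
force: [-1.3, 0.1, 0.8]
file x 43.88169022779505 lat -23.514723196096725 z 115.6088545501498 rpy [-179.9935    3.1992 -167.1076] F [-1.2616  0.1372  0.8058] Mo [-0.202  0.669 -0.025]
```

```bash
python3 -m crank '[0,0,0,-10,0,0.5,0, 0,0,0,-10,0,0.5,0, 0,0,0,-10,0,0.5,0, 0,0,0,-10,0,0.55,0]'|sed -n 4p; python3 -c "from geo import *;where()"; python3 -m crank '[0,0,0,-0.6,0,-10,0, 0,0,0,-1.2,0,-20,0, 0,0,0,40,0,-50,0, 0,0,0,50,0,-20,0, 0,0,0,0,0,0,0]'
python3 - <<'E'
from geo import *
for c in("top","side"):
    im=eyes.snapshot(c);cv2.imwrite(f"pics/{c}5.png",im)
    q=spotter.outline_of(c,"tray")
    for n in("tray","paste_brush"):
        r=spotter.place_of(c,n); print(c,n,[(np.round(k["location"],1),round(k["p"],2),at_z(c,k["location"],.0)[:2]) for k in r[:1]])
    if q:
        for z in(0.025,):
            cn=max(cv2.findContours(q[0]["region"].astype(np.uint8),0,1)[0],key=cv2.contourArea)[:,0,:]
            # metric rectangle on rim plane
            P=np.array([at_z(c,k,z)[:2] for k in cn]); (cx,cy),(w,h),a=cv2.minAreaRect((P*1000).astype(np.float32)); print(c,"rim rect",cx,cy,w,h,a,q[0]["p"])
where()
im=cv2.imread("pics/top5.png")[150:320,130:330];cv2.imwrite("pics/top5c.png",cv2.resize(im,None,fx=3.5,fy=3.5,interpolation=cv2.INTER_CUBIC))
E
```

```text
force: [-2.8, -1.7, 1.2]
file x 3.847710066296152 lat -23.470158480763473 z 115.83871061345819 rpy [-179.9908    3.1995 -167.1054] F [-2.8075 -1.6799  1.2144] Mo [-0.2148  0.9948 -0.0181]
clock: 21.6
tool_pos: [0.4939, -0.0392, 0.2124]
orientation: [180.0, 3.5, -167.1]
force: [0.1, 0.2, -1.5]
opening: 0.0236
gripper_force: 30.0
top tray [(array([196.4, 232. ]), 0.59, array([0.5175, 0.3667]))]
top paste_brush [(array([204.2, 219.3]), 0.86, array([0.556 , 0.3402]))]
top rim rect 512.6736450195312 376.39898681640625 346.3511657714844 186.11593627929688 11.483319282531738 0.78
side tray [(array([237.8, 335.4]), 0.77, array([0.5135, 0.3799]))]
side paste_brush [(array([244. , 310.4]), 0.56, array([0.5523, 0.3268]))]
side rim rect 508.9752197265625 380.02374267578125 344.3265075683594 187.02609252929688 11.496217727661133 0.76
file x 96.81848614626065 lat -23.55023594390388 z 208.88632092440014 rpy [-179.9864    3.121  -167.1054] F [ 0.8602 -0.0829 -1.2082] Mo [-0.0548  0.3386 -0.0068]
```

View pics/top5c.png

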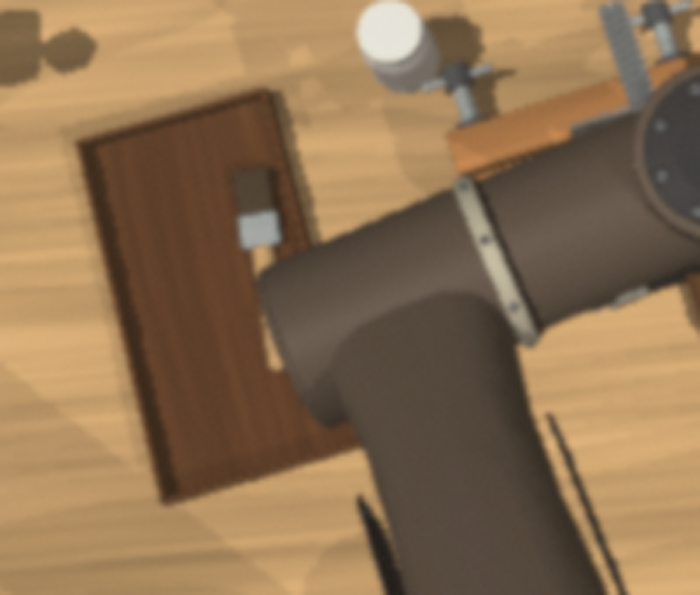

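Three strokes are done. In the crop the tray runs from (80,145) to (165,500), with the brush at (258,240) in its right half and the left half empty. Both cameras give its rim centre at about (0.511,0.378) and yaw 11.5°. I'll carry the file over.

```bash
cat > t.py <<'E'
from h import *
import sys
C=np.array([.511,.378]);a=np.radians(11.5);u=np.array([np.cos(a),np.sin(a)]);v=np.array([-u[1],u[0]])
g=C-.057*u+.040*v
go(np.r_[g,float(sys.argv[1])],(180,float(sys.argv[2]),-168.5));print(g,pose()[0],get_obs()["orientation"],get_obs()["force"])
E
python3 t.py .21 0
```

```text
turn [0.    0.054 0.024] shift mm [-51.4 444.2   1.6]
[0.4472 0.4058] [ 0.4961 -0.0386  0.2089] [-179.9864    3.121  -167.1054] [ 0.8602 -0.0829 -1.2082]
```

```bash
python3 -m crank '[0,0,0,-6,49,0,0, 0,0,0,-6,50,0,0, 0,0,0,-6,50,0,0, 0,0,0,-6,50,0,0, 0,0,0,-6,50,0,0]'|sed -n 4p; python3 -m crank '[0,0,0,-6,50,0,0, 0,0,0,-6,50,0,0, 0,0,0,-6,50,0,0, 0,0,0,-4,45,0,0, 0,0.054,0.024,0,0,0,0]'|sed -n 4p;python3 -m crank '[0,0,0,0,0,40,0, 0,0,0,0,0,40,0, 0,0,0,0,0,0,0,0,0,0,0,0,0,0]'|sed -n 4p; python3 t.py .06 0
python3 - <<'E'
from h import *
import pickle
for c in("top","side"):
    im=eyes.snapshot(c);cv2.imwrite(f"pics/{c}6.png",im)
im=cv2.imread("pics/side6.png")[170:400,120:420];cv2.imwrite("pics/side6c.png",cv2.resize(im,None,fx=2.5,fy=2.5,interpolation=cv2.INTER_CUBIC))
E
```

```text
force: [1.4, -0.4, -1.9]
force: [0.2, -0.6, -2.3]
force: [1.0, 0.3, -0.4]
turn [0.001 0.003 0.001] shift mm [ 1.5 -0.5 73.5]
[0.4472 0.4058] [0.4484 0.4065 0.1335] [ 179.9624    0.1754 -168.4518] [ 1.008   0.2765 -0.3981]
```

View pics/side6c.png

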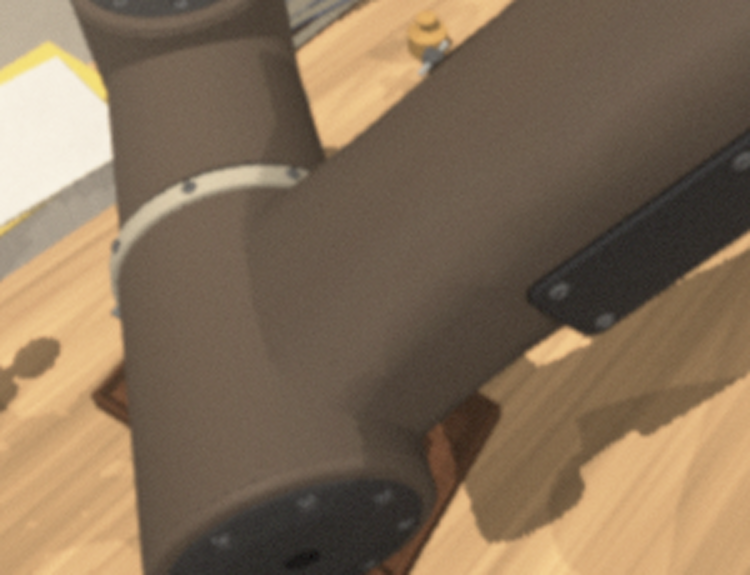

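The arm hides the tray from the side camera. The wrist view will show the handle against the tray walls.

Run:
```python
from h import *
m=eyes.camera_model("wrist");im=eyes.snapshot("wrist")
q=pose()[0]
C=np.array([.511,.378]);a=np.radians(11.5);u=np.array([np.cos(a),np.sin(a)]);v=np.array([-u[1],u[0]])
W=lambda x,y,z:tuple(int(round(k)) for k in proj("wrist",np.r_[C+x*u+y*v,z],m))
for p in [((-.17,-.09,.025),(-.17,.09,.025)),((-.17,.09,.025),(-.02,.09,.025)),((-.17,-.09,.025),(-.02,-.09,.025))]:
    cv2.line(im,W(*p[0]),W(*p[1]),(0,255,0),1)
cv2.imwrite("pics/w7.png",im)
```

```text
(no output)
```

View pics/w7.png

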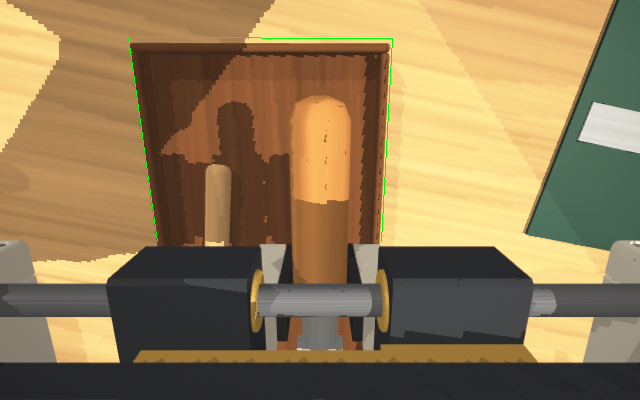

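The tray's outline lies within about 4 px of the prediction: back wall at row 43, left wall at column 389. The handle at (320,200) is over the empty left half, with the brush handle clear at (218,205). I'll lower.

```bash
python3 -m crank '[0,-0.003,0,-3,-4,35,0, 0,0,0,0,0,40,0, 0,0,0,0,0,25,0, 0,0,0,0,0,15,0, 0,0,0,0,0,0,0]'; python3 -m crank '[0,0,0,0,0,2,0, 0,0,0,0,0,0,0]'|sed -n '2,4p'; python3 t.py .009 0
```

```text
clock: 24.52
tool_pos: [0.4518, 0.4025, 0.0174]
orientation: [180.0, 0.3, -168.5]
force: [0.2, 0.5, -2.2]
opening: 0.0239
gripper_force: 30.0
tool_pos: [0.4521, 0.4032, 0.0165]
orientation: [179.9, 0.4, -168.5]
force: [-1.0, -0.4, -2.1]
turn [0.002 0.006 0.   ] shift mm [4.4 3.6 7.5]
[0.4472 0.4058] [0.4521 0.4032 0.0165] [ 179.8944    0.3554 -168.4764] [-1.042  -0.4322 -2.0578]
```

```bash
python3 -m crank '[0.002,0.006,0,0,0,4,0, 0,0,0,0,0,0,0]'|sed -n '2,4p';  python3 -m crank '[0,0,0,0,0,1.5,0, 0,0,0,0,0,0,0]'|sed -n '2,4p'; python3 -m crank '[0,0,0,0,0,1,0, 0,0,0,0,0,0,0]'|sed -n '2,4p'
```

```text
tool_pos: [0.4518, 0.4026, 0.0114]
orientation: [-179.9, -0.1, -168.5]
force: [-0.0, 0.2, -1.3]
tool_pos: [0.4518, 0.4025, 0.0098]
orientation: [-179.9, -0.1, -168.5]
force: [0.3, -0.2, -1.8]
tool_pos: [0.4518, 0.4026, 0.0089]
orientation: [-179.9, -0.1, -168.5]
force: [-0.1, 0.5, -1.1]
```

```bash
python3 -m crank '[0,0,0,0,0,0.6,0, 0,0,0,0,0,0,0]'|sed -n '2,4p';  python3 -m crank '[0,0,0,0,0,0.5,0, 0,0,0,0,0,0,0]'|sed -n '2,4p'
```

```text
tool_pos: [0.4518, 0.4026, 0.0087]
orientation: [-179.9, -0.0, -168.5]
force: [-1.5, 0.1, 3.4]
tool_pos: [0.4518, 0.4026, 0.0087]
orientation: [-179.9, -0.0, -168.5]
force: [-2.1, -2.4, 7.8]
```

Firm contact at the expected height. I'll ease off, open a little, and rise straight up.

```bash
python3 -m crank '[0,0,0,0,0,-0.7,0, 0,0,0,0,0,0,0.37, 0,0,0,0,0,0,0.37, 0,0,0,0,0,0,0.37]'; python3 -m crank '[0,0,0,0,0,-8,0.37, 0,0,0,0,0,-20,0.37, 0,0,0,0,0,-50,0.37, 0,0,0,0,0,-60,0.37, 0,0,0,0,0,-60,0.37]'; python3 -m crank '[0,0,0,0,-60,0,0.37, 0,0,0,0,-60,0,0.37, 0,0,0,0,-60,0,0.37, 0,0,0,0,-60,0,0.37, 0,0,0,0,-60,0,0.37]';python3 -m crank '[0,0,0,0,-60,0,0.37, 0,0,0,0,-60,0,0.37, 0,0,0,0,-60,0,0.37, 0,0,0,0,0,0,0.37]'
python3 - <<'E'
from h import *
C=np.array([.513,.377]);a=np.radians(11.5);u=np.array([np.cos(a),np.sin(a)]);v=np.array([-u[1],u[0]])
for c in("top","side"): cv2.imwrite(f"pics/{c}8.png",eyes.snapshot(c))
f=lambda p:((p[:2]-C)@u,(p[:2]-C)@v)
for c in("top","side"):
    for n in("flat_file","flat_file_tip","flat_file_butt","round_file","paste_brush","paste_jar","weight","bone_folder"):
        r=spotter.place_of(c,n)
        if r:
            p=at_z(c,r[0]["location"],.01);print(c,n,np.round(r[0]["location"]),round(r[0]["p"],2),p[:2],"tray",np.round(f(p),3))
E
```

```text
clock: 26.52
tool_pos: [0.4519, 0.4026, 0.0085]
orientation: [-179.9, -0.1, -168.5]
force: [-0.4, -0.0, 0.5]
opening: 0.0323
gripper_force: 0.0
clock: 27.15
tool_pos: [0.4518, 0.4026, 0.2091]
orientation: [-179.9, -0.0, -168.5]
force: [1.0, 1.7, -0.0]
opening: 0.0326
gripper_force: 0.0
clock: 27.78
tool_pos: [0.512, 0.1071, 0.2079]
orientation: [-179.9, 0.0, -168.5]
force: [0.5, -0.8, -0.4]
opening: 0.032
gripper_force: 0.0
clock: 28.28
tool_pos: [0.5478, -0.0712, 0.2076]
orientation: [-179.9, -0.1, -168.8]
force: [-0.2, 0.9, 0.2]
opening: 0.0322
gripper_force: 0.0
top flat_file [179. 244.] 0.56 [0.4827 0.4208] tray [-0.021  0.049]
top flat_file_tip [169. 196.] 0.67 [0.6401 0.4459] tray [0.138 0.042]
top flat_file_butt [192. 280.] 0.92 [0.3668 0.386 ] tray [-0.141  0.038]
top round_file [444. 199.] 0.79 [ 0.5498 -0.4261] tray [-0.124 -0.794]
top paste_brush [204. 219.] 0.81 [0.5552 0.338 ] tray [ 0.034 -0.047]
top paste_jar [243. 166.] 0.78 [0.7174 0.2042] tray [ 0.166 -0.21 ]
top weight [329. 143.] 0.47 [ 0.7685 -0.0799] tray [ 0.159 -0.499]
top bone_folder [400. 205.] 0.66 [ 0.5424 -0.2855] tray [-0.103 -0.655]
side flat_file [236. 349.] 0.82 [0.4866 0.4059] tray [-0.02   0.034]
side flat_file_tip [185. 317.] 0.9 [0.6413 0.4358] tray [0.137 0.032]
side flat_file_butt [279. 378.] 0.71 [0.3666 0.3878] tray [-0.141  0.04 ]
side round_file [311. 190.] 0.54 [ 0.7151 -0.1097] tray [ 0.101 -0.517]
side paste_brush [242. 313.] 0.85 [0.5465 0.3381] tray [ 0.025 -0.045]
side paste_jar [243. 245.] 0.95 [0.7078 0.1929] tray [ 0.154 -0.219]
side weight [291. 187.] 0.68 [ 0.7785 -0.079 ] tray [ 0.169 -0.5  ]
side bone_folder [380. 189.] 0.64 [ 0.5444 -0.2656] tray [-0.097 -0.636]
```

The file lies in the empty half of the tray, from x -141 to +138 mm and y about +40 mm in the tray's frame. Nothing else has moved.

```bash
python3 -m crank '[0,0,0,0,0,0,0.37, 0,0,0,0,0,0,0.37]'|sed -n 4p; python3 -c "from plant import ctrl;print(ctrl.close_job())"
```

```text
force: [-0.1, 0.7, -1.0]
the job is handed in; nothing more can be done
None
```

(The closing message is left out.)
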